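Square up the clamping boards in the corner stand

TASK

In the corner stand (the tray with both a tall backstop and a low side fence) the three long wooden clamping boards have slumped. Push the row upright and tight against the backstop, and slide the boards along so that their ends are all flush against the side fence; leave them standing there.

Things in the scene. Friction and masses are not known exactly. Their poses are not given: they have to be found in the camera images.
- stand: fixed wooden stand, x roughly away from the robot (within 0.4 rad), z up, origin on the table. mm in its frame: floor top z 10, x -75..75, y -115..95. Backstop: wall on the -x (robot) side, face at x -60, y -40..95, top z 70. Side fence: on the +y side, inner face y 80, x -60..50, top z 50; 15 thick both. +x and -y sides open. A 5 mm high disc tag lies at about x 58, y 55. The small tray with square blocks is not it.
- board_a: loose light wooden board 120 long (y) x 60 tall (z) x 12 mm thick (x), 60 g; origin: centre of its narrow underside. Next to the backstop. At the start all boards lean 22 degrees, parallel: tops back against the backstop, feet out towards the stand's +x, origin here at stand x -32 mm. Squared, its origin is at stand x -54, y +20 mm.
- board_b: loose light wooden board 120 long (y) x 60 tall (z) x 12 mm thick (x), 60 g; origin: centre of its narrow underside. Middle of the row; origin starts at stand x -18 mm. At the start each board's end is a different 15 to 45 mm short of the side fence. Squared: stand x -42, y +20 mm.
- board_c: loose light wooden board 120 long (y) x 60 tall (z) x 12 mm thick (x), 60 g; origin: centre of its narrow underside. Outer board of the row, towards the open front; origin starts at stand x -5 mm. Pushing its foot towards -x slides the whole row home; the boards stay up by themselves. Squared: stand x -30, y +20 mm.
Not all that is in view belongs to the job. What is shaped like the board_c but red is not meant.

How it is judged:
By the outcome, as a careful person would: the job done as asked, in the order asked, and still so for the second after the job is handed in, with the robot touching nothing.
It also fails if it takes over 51 s, if anything falls off the work surface, if the arm or the gripper's body presses on something with over 40 N, if the wrist force passes 120 N, or if a joint passes its speed limit or range.

ROBOT

A 6-joint arm with a two-finger parallel gripper is mounted at the origin on the work surface. World frame = base frame: x ahead of the robot, y to its left, z up, the work surface at z = 0. Lengths are in m, angles in degrees, forces in N, time in s.
With the tool pointing down it reaches from about 0.35 to 0.875 m from the base axis. Payload 4.2 kg.
Tool frame: the origin (TCP) lies on the centre line of the jaws, within the pads' length; the fingertips stand 19 mm ahead of it and the grasp point (between the pads) is the TCP; x points along the fingers, y is the direction in which the jaws open and shut, and the axes are right-handed (so a half turn about x gives the same grasp; the last joint's range is limited). The gripper opens to 87 mm and grips with 3 to 60 N. Pads are 19 mm wide; open, the fingers measure 117 mm over their backs; the gripper's body (75 mm by 190 mm) begins 51 mm behind the grasp point.
Start: joints at [88.728, 22.042, 0.453, 0, -68.411, -14.817], TCP at [0.173, 0.601, 0.207] pointing down, gripper open.
Joint ranges: [-179.83, 179.83], [-69.29, 118.12], [-61.27, 80.66], [-181.25, 117.63], [-171.15, -9.14], [-177.46, 177.46]. Speed limits (degrees/s): [159.86, 159.86, 180, 180, 180, 180].

INTERFACE

Orientations are given as a 3x3 rotation matrix whose columns are the frame's x, y, z axes.
In Python, from station import r, viewer, job, spotter gives the robot as it stands.
- The arm moves only by the tool play_rows, never from a script. Its argument "commands" is a list of rows, each an object of numbers: "fingers": the gripper command: -1 is fully open, 1 is shut, values between are in proportion; "tx", "ty", "tz": the shift along the tool's x, y, z normalised to -1 to 1, where 1 is 750 mm; "ax", "ay", "az": the turn, a rotation vector about the tool's x, y, z normalised to -1 to 1, where 1 is pi rad. In form: [{"fingers": .., "tx": .., "ty": .., "tz": .., "ax": .., "ay": .., "az": ..}, ...]. A call has 1 to 5 rows; each row is the pose to reach, as a shift and turn from the pose commanded when the call began, along the tool's axes at that moment, turning the shorter way round; what a row does not reach only later rows make up. A row lasts 1/12 s, in which the tool goes at most 41.7 mm and 7.16 degrees, less where a joint would pass 70% of its speed; a pose out of reach is approached as far as the arm can. A call with a number of a shift or a turn outside -1 to 1 is refused whole. A call with a gripper value outside its range is refused whole. The fingers move at their own pace and stop on an object; the grip force is fixed at half the most. Time passes only in rows, so rows that repeat a pose let the fingers close. It gives the time, the measured TCP pose, the force and the opening at its end, in the units of the state.
- r.sense(): the state, without advancing time (a new reading comes with each control period).
- viewer.capture(name): name is "scene" or "top" or "wrist"; returns a dict with "image" (420x560x3 uint8, red, green, blue), "fx", "fy", "cx", "cy" (pixels), "dist" ([k1, k2, p1, p2, k3] as OpenCV has them; the pictures are not rectified), "R" (3x3) and "t" (3): a world point X has camera coordinates R X + t; the wrist camera has in their place "mount" (4x4, takes a point from camera to tool coordinates, whose origin is the TCP and whose axes are the tool frame's). Camera axes: x right, y down, z forward; pixel columns grow to the right and rows downward; lengths in m; the calibration is good to about 2 mm. A picture is of the moment at which its call begins: read the wrist's pose just before it. There is no depth.
- job.finish_job(): hands the job in, once; it reports no verdict.
Trained networks look in a picture, given as the dict that the camera call returned (one of the last four; its "shot" number tells which), for a name from the list of things; names that differ only in an ending like _2 or _b are one class to them, and where a whole thing is asked for, a point or a joint stands for the part that bears it (a point fixed in the world has none). Each returns a list of dicts, best first, with "score" (0 to 1); they miss things now and then, are a little off and sometimes report something else, mostly with a low value. They report only what shows in the picture. A call takes as long as a camera call. They do not tell look-alikes from the thing itself.
- spotter.find_in(name, picture): "uv" ([column, row] in pixels, amid what is visible of it).
- spotter.silhouettes(name, picture): "region" (420x560 bool, what is visible of it) and "uv" ([column, row] in pixels, amid what is visible of it).
The state is a dict: "time_s": time; "joints": joint angles; "joint_velocities": joint speeds; "effort": joint torques, N m; "tcp_pos": TCP position; "ee_rot": TCP orientation; "wrist_force": force on the tool from outside, world axes, zero at the start; "moment": the same for the moment, N m; "gripper_width": opening from 0.0 (shut) to 1.0 (fully open).
Only numpy, scipy, OpenCV 4.12 (cv2) and the standard library are available. Lean on these libraries where they do the work, as an engineer would, in place of code of your own. Each camera call takes 0.05 s, during which the arm holds its last target. There are 200 camera calls.

## Working session

There is one attempt and no reset: what is moved stays moved. The work goes in short steps, Python scripts to look and compute and a tool call to move; the robot and the scene stay as the last step left them, time stands still between calls to the robot, and variables do not carry over. Pictures are saved under pics/ and viewed, about 8 in all and at most 12, crops included, and the job is handed in when it is done.

Besides the shell and the picture viewer there is one more tool, called as a command line: name --argument value ..., lists and objects as JSON in quotes. play_rows: Moves the arm, as the interface text tells. Its arguments: {"type":"object","properties":{"commands":{"type":"array"}},"required":["commands"]}

```bash
ls; mkdir -p pics; cat > h.py <<'E'
import numpy as np, cv2
from station import r, viewer, job, spotter
def save(p,n): cv2.imwrite('pics/'+n,cv2.cvtColor(p['image'],cv2.COLOR_RGB2BGR))
def K(p): return np.array([[p['fx'],0,p['cx']],[0,p['fy'],p['cy']],[0,0,1.]])
def ray_z(p,uv,z,R=None,t=None):
    R=np.array(p['R']) if R is None else R; t=np.array(p['t']) if t is None else t
    n=cv2.undistortPoints(np.array([[uv]],float),K(p),np.array(p['dist'],float))[0,0]
    d=R.T@np.array([n[0],n[1],1]); c=-R.T@t
    return c+d*(z-c[2])/d[2]
def proj(p,X,R=None,t=None):
    R=np.array(p['R']) if R is None else R; t=np.array(p['t']) if t is None else t
    return cv2.projectPoints(np.array(X,float).reshape(-1,1,3),cv2.Rodrigues(R)[0],np.array(t,float),K(p),np.array(p['dist'],float))[0][:,0]
E
python3 - <<'E'
from h import *
print(r.sense())
ims=[]
for n in ['top','scene']:
    p=viewer.capture(n); save(p,n+'0.png')
    print(n,-np.array(p['R']).T@p['t'])
    for k in ['stand','board_c']:
        for f in spotter.find_in(k,p)[:5]: print(n,k,f['score'],f['uv'],ray_z(p,f['uv'],.03))
E
```

```text
pics
{'time_s': 0.0, 'joints': array([ 8.87292430e+01,  2.20925745e+01,  3.80673273e-01, -2.88093549e-02,
       -6.84114266e+01, -1.48170811e+01]), 'joint_velocities': array([ 0.01605141, -0.07087835,  0.03615851, -0.00026866, -0.032454  ,
       -0.12394399]), 'effort': array([-6.95388881e-04, -3.90670896e+01,  1.87398702e+01,  4.21993509e+00,
        1.07351015e-02, -2.10726162e-04]), 'tcp_pos': array([0.17299674, 0.59992587, 0.20624711]), 'ee_rot': array([[-5.15164965e-04, -2.77288381e-01, -9.60786599e-01],
       [-2.14153271e-03, -9.60784217e-01,  2.77288842e-01],
       [-9.99997574e-01,  2.20040543e-03, -9.88597703e-05]]), 'wrist_force': array([-0.29803023, -0.44652035, -0.16993475]), 'moment': array([ 0.04891123, -0.06624573, -0.01357114]), 'gripper_width': 0.9977247937156947}
top [ 0.52262114 -0.08286239  1.3718352 ]
top stand 0.65 [332.9, 210.1] [ 0.58679084 -0.21127566  0.03      ]
top board_c 0.88 [414.2, 172.7] [ 0.67766827 -0.41557513  0.03      ]
top board_c 0.75 [333.8, 207.2] [ 0.59398822 -0.21363825  0.03      ]
top board_c 0.71 [331.3, 223.4] [ 0.55375222 -0.20673439  0.03      ]
top board_c 0.57 [319.9, 235.3] [ 0.524566   -0.17793649  0.03      ]
top board_c 0.49 [336.4, 231.4] [ 0.53373205 -0.2190578   0.03      ]
scene [1.13437281 0.63757536 0.66215091]
scene stand 0.66 [260.4, 208.5] [ 0.60130234 -0.14586259  0.03      ]
scene board_c 0.95 [176.8, 181.1] [ 0.69641809 -0.38215082  0.03      ]
scene board_c 0.74 [269.3, 177.2] [ 0.49865416 -0.25015488  0.03      ]
scene board_c 0.61 [261.3, 189.4] [ 0.54993251 -0.21403173  0.03      ]
scene board_c 0.59 [283.0, 188.9] [ 0.50629178 -0.18237819  0.03      ]
```

```bash
python3 - <<'E'
import cv2,numpy as np
a=cv2.imread('pics/top0.png')[130:310,230:470];b=cv2.imread('pics/scene0.png')[100:280,140:380]
cv2.imwrite('pics/c0.png',np.hstack([cv2.resize(x,None,fx=1.66,fy=1.66,interpolation=3) for x in (a,b)]))
cv2.imwrite('pics/c0.png',cv2.resize(a,None,fx=3.3,fy=3.3,interpolation=2)[:600,:800])
E
```

```text
(no output)
```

View pics/c0.png

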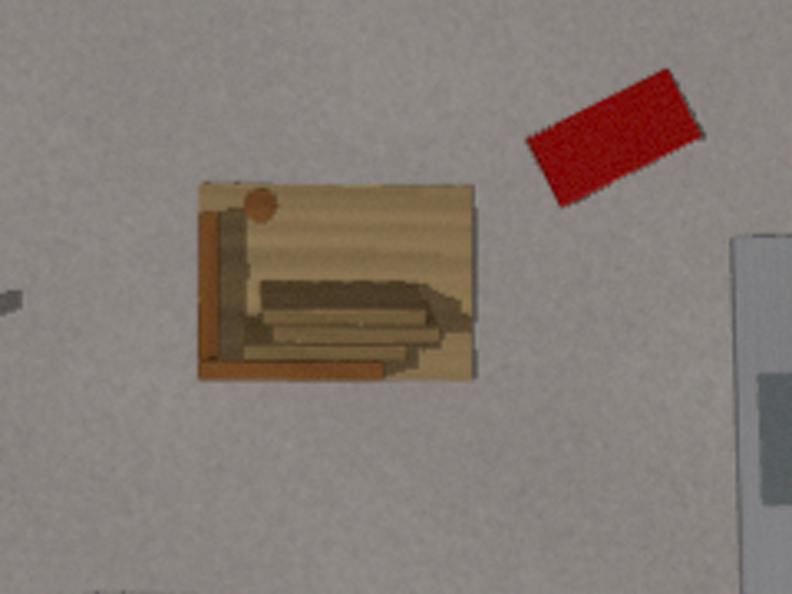

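View pics/scene0.png

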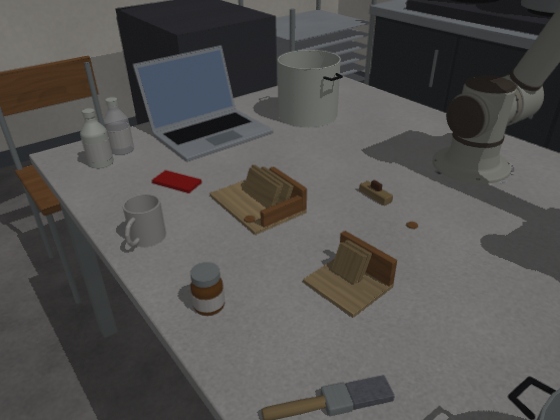

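The top crop shows the corner stand at top-image (290..374, 185..245), with three leaning boards, the fence on the left (+y) and the backstop at the bottom (-x). The scene view shows the lookalike tray, without a fence, at (350,275) and the red board at (177,181). Next I fit the stand pose.

```bash
cat >> h.py <<'E'
def stand_T(p,uv,X):
    from scipy.optimize import least_squares
    X=np.array(X,float)/1000;uv=np.array(uv)
    def f(q):
        c,s=np.cos(q[2]),np.sin(q[2])
        W=X@np.array([[c,s,0],[-s,c,0],[0,0,1]])+[q[0],q[1],0]
        return (proj(p,W)-uv).ravel()
    o=least_squares(f,[.57,-.2,0]); return o
E
python3 - <<'E'
from h import *
p=viewer.capture('top')
c=np.array([(203,184),(474,185),(475,380),(199,380),(200,211),(384,362),(384,380),(219,361)])/3.3+[230,130]-[0.3,.3]
X=[(75,95,10),(75,-115,10),(-75,-115,10),(-75,95,70),(50,95,50),(-60,-40,70),(-75,-40,70),(-60,80,70)]
o=stand_T(p,c,X);print(o.x,np.degrees(o.x[2]),o.fun.round(1))
T=o.x
b=np.array([(264,310),(425,310),(274,327),(440,330),(245,346),(405,346)])/3.3+[230,130]-.3
for u in b:
    w=ray_z(p,u,.068)[:2]-T[:2]; a=T[2]; print((np.array([[np.cos(a),np.sin(a)],[-np.sin(a),np.cos(a)]])@w*1000).round())
s=r.sense(); print(s['tcp_pos'])
E
```

```text
[ 0.5753916  -0.199828   -0.02098016] -1.2020746386481624 [-0.9 -0.3 -0.1  0.1 -0.4  0.4  0.2  0.   0.2  0.1  0.3 -0.3  0.2  0.5
  0.4 -0.4]
[-23.  48.]
[-22. -69.]
[-36.  41.]
[-37. -80.]
[-50.  62.]
[-49. -55.]
[0.17313196 0.60039395 0.2070631 ]
```

```bash
cat >> h.py <<'E'
S=np.array([.5754,-.1998,-.021])
def SR():
    c,s=np.cos(S[2]),np.sin(S[2]); return np.array([[c,-s,0],[s,c,0],[0,0,1]])
def where():
    s=r.sense(); q=SR().T@(s['tcp_pos']-[S[0],S[1],0]); return (q*1000).round(1),s
# goal in stand mm; Yax = tool y direction in stand frame, tool x down
def go(x,y,z,Yax=(0,-1,0)):
    from scipy.spatial.transform import Rotation as Ro
    q,s=where(); R0=s['ee_rot']; P=SR()@(np.array([x,y,z])/1000)+[S[0],S[1],0]
    X=np.array([0,0,-1.]);Y=np.array(Yax,float);G=SR()@np.c_[X,Y,np.cross(X,Y)]
    d=R0.T@(P-s['tcp_pos'])/.75; a=Ro.from_matrix(R0.T@G).as_rotvec()/np.pi
    print('at',q,'t',round(s['time_s'],2),'F',s['wrist_force'].round(1),'j',s['joints'].round(0),'tx ty tz',d.round(4),'ax ay az',a.round(4))
E
python3 -c "
from h import *
go(45,-10,180)"
```

```text
at [-419.   791.6  207.1] t 0.35 F [-0.5 -0.3  0.1] j [ 89.  22.   0.  -0. -68. -15.] tx ty tz [ 0.0366  0.8739 -0.8725] ax ay az [-0.0827  0.     -0.0002]
```

play_rows --commands '[{"fingers": -0.4, "tx": 0.036, "ty": 0.874, "tz": -0.872, "ax": -0.083, "ay": 0, "az": 0}, {"fingers": -0.4, "tx": 0.036, "ty": 0.874, "tz": -0.872, "ax": -0.083, "ay": 0, "az": 0}, {"fingers": -0.4, "tx": 0.036, "ty": 0.874, "tz": -0.872, "ax": -0.083, "ay": 0, "az": 0}, {"fingers": -0.4, "tx": 0.036, "ty": 0.874, "tz": -0.872, "ax": -0.083, "ay": 0, "az": 0}, {"fingers": -0.4, "tx": 0.036, "ty": 0.874, "tz": -0.872, "ax": -0.083, "ay": 0, "az": 0}]'

```text
time_s: 0.77
tcp_pos: [0.2741, 0.4163, 0.2013]
ee_rot: [[0.0, -0.019, -1.0], [0.0, -1.0, 0.019], [-1.0, -0.0, -0.0]]
wrist_force: [0.6, 0.1, 1.2]
gripper_width: 0.736
```

```bash
python3 -c "
from h import *
go(45,-10,180)"
```

```text
at [-314.2  609.6  201.3] t 0.77 F [0.6 0.1 1.2] j [ 75.  10. -17.   0. -63.  14.] tx ty tz [ 0.0283  0.827  -0.4774] ax ay az [ 0.0006 -0.      0.0001]
```

play_rows --commands '[{"fingers": -0.4, "tx": 0.028, "ty": 0.827, "tz": -0.477}, {"fingers": -0.4, "tx": 0.028, "ty": 0.827, "tz": -0.477}, {"fingers": -0.4, "tx": 0.028, "ty": 0.827, "tz": -0.477}, {"fingers": -0.4, "tx": 0.028, "ty": 0.827, "tz": -0.477}, {"fingers": -0.4, "tx": 0.028, "ty": 0.827, "tz": -0.477}]'

```text
$.commands[0]: bad value
```

play_rows --commands '[{"fingers": -0.4, "tx": 0.02, "ty": 0.59, "tz": -0.34}, {"fingers": -0.4, "tx": 0.02, "ty": 0.59, "tz": -0.34}, {"fingers": -0.4, "tx": 0.02, "ty": 0.59, "tz": -0.34}, {"fingers": -0.4, "tx": 0.02, "ty": 0.59, "tz": -0.34}, {"fingers": -0.4, "tx": 0.02, "ty": 0.59, "tz": -0.34}]'

```text
$.commands[0]: bad value
```

```bash
python3 -c "
from h import *
go(45,-10,180)"
```

```text
at [-314.2  609.6  201.3] t 0.77 F [0.6 0.1 1.2] j [ 75.  10. -17.   0. -63.  14.] tx ty tz [ 0.0283  0.827  -0.4774] ax ay az [ 0.0006 -0.      0.0001]
```

All fields are required in each row.

play_rows --commands '[{"fingers": -0.4, "tx": 0.028, "ty": 0.827, "tz": -0.477, "ax": 0, "ay": 0, "az": 0}, {"fingers": -0.4, "tx": 0.028, "ty": 0.827, "tz": -0.477, "ax": 0, "ay": 0, "az": 0}, {"fingers": -0.4, "tx": 0.028, "ty": 0.827, "tz": -0.477, "ax": 0, "ay": 0, "az": 0}, {"fingers": -0.4, "tx": 0.028, "ty": 0.827, "tz": -0.477, "ax": 0, "ay": 0, "az": 0}, {"fingers": -0.4, "tx": 0.028, "ty": 0.827, "tz": -0.477, "ax": 0, "ay": 0, "az": 0}]'

```text
time_s: 1.18
tcp_pos: [0.3745, 0.2338, 0.1956]
ee_rot: [[0.001, -0.019, -1.0], [0.001, -1.0, 0.019], [-1.0, -0.001, -0.001]]
wrist_force: [1.4, 0.3, 0.4]
gripper_width: 0.7
```

play_rows --commands '[{"fingers": -0.4, "tx": 0.02, "ty": 0.59, "tz": -0.34, "ax": 0, "ay": 0, "az": 0}, {"fingers": -0.4, "tx": 0.02, "ty": 0.59, "tz": -0.34, "ax": 0, "ay": 0, "az": 0}, {"fingers": -0.4, "tx": 0.02, "ty": 0.59, "tz": -0.34, "ax": 0, "ay": 0, "az": 0}, {"fingers": -0.4, "tx": 0.02, "ty": 0.59, "tz": -0.34, "ax": 0, "ay": 0, "az": 0}, {"fingers": -0.4, "tx": 0.02, "ty": 0.59, "tz": -0.34, "ax": 0, "ay": 0, "az": 0}]'

```text
time_s: 1.6
tcp_pos: [0.475, 0.0512, 0.1895]
ee_rot: [[0.001, -0.02, -1.0], [0.0, -1.0, 0.02], [-1.0, -0.0, -0.001]]
wrist_force: [0.6, 0.4, 0.8]
gripper_width: 0.698
```

```bash
python3 -c "
from h import *
go(45,-10,180)"
```

```text
at [-105.6  248.9  189.5] t 1.6 F [0.6 0.4 0.8] j [ 26.   8. -21.   0. -60.  63.] tx ty tz [ 0.0126  0.3454 -0.2004] ax ay az [ 0.0004 -0.0003  0.0002]
```

play_rows --commands '[{"fingers": -0.4, "tx": 0.013, "ty": 0.345, "tz": -0.2, "ax": 0, "ay": 0, "az": 0}, {"fingers": -0.4, "tx": 0.013, "ty": 0.345, "tz": -0.2, "ax": 0, "ay": 0, "az": 0}, {"fingers": -0.4, "tx": 0.013, "ty": 0.345, "tz": -0.2, "ax": 0, "ay": 0, "az": 0}, {"fingers": -0.4, "tx": 0.013, "ty": 0.345, "tz": -0.2, "ax": 0, "ay": 0, "az": 0}, {"fingers": -0.4, "tx": 0.013, "ty": 0.345, "tz": -0.2, "ax": 0, "ay": 0, "az": 0}]'

```text
time_s: 2.02
tcp_pos: [0.5759, -0.1311, 0.1823]
ee_rot: [[0.0, -0.02, -1.0], [0.0, -1.0, 0.02], [-1.0, -0.0, -0.0]]
wrist_force: [0.2, -0.2, 0.2]
gripper_width: 0.701
```

play_rows --commands '[{"fingers": -0.4, "tx": 0.005, "ty": 0.104, "tz": -0.06, "ax": 0, "ay": 0, "az": 0}, {"fingers": -0.4, "tx": 0.005, "ty": 0.104, "tz": -0.06, "ax": 0, "ay": 0, "az": 0}, {"fingers": -0.4, "tx": 0.005, "ty": 0.104, "tz": -0.06, "ax": 0, "ay": 0, "az": 0}, {"fingers": -0.4, "tx": 0.005, "ty": 0.104, "tz": -0.06, "ax": 0, "ay": 0, "az": 0}]'

```text
time_s: 2.35
tcp_pos: [0.6189, -0.2103, 0.1769]
ee_rot: [[-0.002, -0.024, -1.0], [0.0, -1.0, 0.024], [-1.0, -0.0, 0.002]]
wrist_force: [0.3, -0.8, 0.7]
gripper_width: 0.698
```

```bash
python3 -c "
from h import *
go(40,-10,36)
p=viewer.capture('wrist');save(p,'w1.png')"
```

```text
at [ 43.7  -9.6 176.9] t 2.35 F [ 0.3 -0.8  0.7] j [ -5.  26.   2.   0. -66.  93.] tx ty tz [0.1878 0.0005 0.0046] ax ay az [-0.0009  0.0006  0.    ]
```

View pics/w1.png

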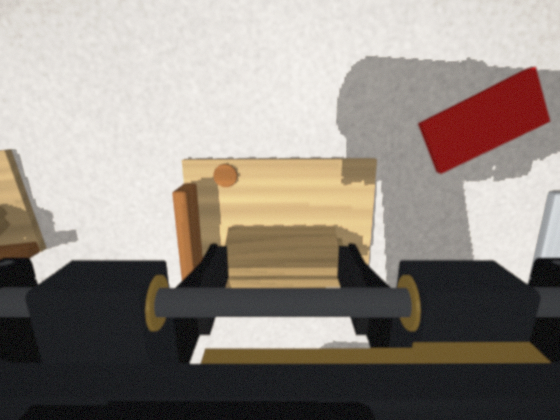

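The wrist view shows the stand with its tag at (226,175), the fence on the left at (185,230), and board c's face between the fingers at (280,250). The alignment is good, so I descend in front of it.

play_rows --commands '[{"fingers": -0.4, "tx": 0.188, "ty": 0, "tz": 0.003, "ax": 0, "ay": 0, "az": 0}, {"fingers": -0.4, "tx": 0.188, "ty": 0, "tz": 0.003, "ax": 0, "ay": 0, "az": 0}, {"fingers": -0.4, "tx": 0.188, "ty": 0, "tz": 0.003, "ax": 0, "ay": 0, "az": 0}, {"fingers": -0.4, "tx": 0.188, "ty": 0, "tz": 0.003, "ax": 0, "ay": 0, "az": 0}, {"fingers": -0.4, "tx": 0.188, "ty": 0, "tz": 0.003, "ax": 0, "ay": 0, "az": 0}]'

```text
time_s: 2.82
tcp_pos: [0.6119, -0.2053, 0.0328]
ee_rot: [[-0.01, -0.019, -1.0], [0.002, -1.0, 0.019], [-1.0, -0.002, 0.011]]
wrist_force: [0.0, 0.7, -0.6]
gripper_width: 0.699
```

```bash
python3 -c "
from h import *
go(-2,-10,36)"
```

```text
at [36.6 -4.8 32.8] t 2.82 F [ 0.   0.7 -0.6] j [ -4.  33.  -8.  -0. -49.  93.] tx ty tz [-0.0037  0.0069  0.0516] ax ay az [0.0007 0.0034 0.0006]
```

play_rows --commands '[{"fingers": -0.4, "tx": -0.004, "ty": 0.004, "tz": 0.01, "ax": 0, "ay": 0.003, "az": 0}, {"fingers": -0.4, "tx": -0.004, "ty": 0.006, "tz": 0.02, "ax": 0, "ay": 0.003, "az": 0}, {"fingers": -0.4, "tx": -0.004, "ty": 0.006, "tz": 0.028, "ax": 0, "ay": 0.003, "az": 0}, {"fingers": -0.4, "tx": -0.004, "ty": 0.006, "tz": 0.034, "ax": 0, "ay": 0.003, "az": 0}, {"fingers": -0.4, "tx": -0.004, "ty": 0.006, "tz": 0.039, "ax": 0, "ay": 0.003, "az": 0}]'

```text
time_s: 3.23
tcp_pos: [0.587, -0.2118, 0.0424]
ee_rot: [[0.012, -0.02, -1.0], [-0.001, -1.0, 0.02], [-1.0, 0.0, -0.012]]
wrist_force: [0.5, -0.6, 0.6]
gripper_width: 0.7
```

play_rows --commands '[{"fingers": -0.4, "tx": 0, "ty": 0, "tz": 0.005, "ax": 0, "ay": 0, "az": 0}, {"fingers": -0.4, "tx": 0, "ty": 0, "tz": 0.009, "ax": 0, "ay": 0, "az": 0}, {"fingers": -0.4, "tx": 0, "ty": 0, "tz": 0.013, "ax": 0, "ay": 0, "az": 0}, {"fingers": -0.4, "tx": 0, "ty": 0, "tz": 0.016, "ax": 0, "ay": 0, "az": 0}, {"fingers": -0.4, "tx": 0, "ty": 0, "tz": 0.016, "ax": 0, "ay": 0, "az": 0}]'

```text
time_s: 3.65
tcp_pos: [0.5745, -0.2116, 0.0403]
ee_rot: [[0.009, -0.02, -1.0], [-0.0, -1.0, 0.02], [-1.0, -0.0, -0.009]]
wrist_force: [0.0, 0.1, -0.2]
gripper_width: 0.704
```

```bash
python3 -c "
from h import *
go(-14,-10,36)"
```

```text
at [ -0.6 -11.8  40.3] t 3.65 F [ 0.   0.1 -0.2] j [ -5.  30. -13.  -0. -46.  94.] tx ty tz [ 0.0056 -0.0024  0.0179] ax ay az [ 0.0002 -0.0028  0.    ]
```

play_rows --commands '[{"fingers": -0.4, "tx": 0.003, "ty": -0.002, "tz": 0.004, "ax": 0, "ay": -0.003, "az": 0}, {"fingers": -0.4, "tx": 0.005, "ty": -0.002, "tz": 0.008, "ax": 0, "ay": -0.003, "az": 0}, {"fingers": -0.4, "tx": 0.005, "ty": -0.002, "tz": 0.011, "ax": 0, "ay": -0.003, "az": 0}, {"fingers": -0.4, "tx": 0.005, "ty": -0.002, "tz": 0.014, "ax": 0, "ay": -0.003, "az": 0}, {"fingers": -0.4, "tx": 0.005, "ty": -0.002, "tz": 0.015, "ax": 0, "ay": -0.003, "az": 0}]'

```text
time_s: 4.07
tcp_pos: [0.5683, -0.2099, 0.0376]
ee_rot: [[0.01, -0.019, -1.0], [-0.001, -1.0, 0.019], [-1.0, 0.001, -0.01]]
wrist_force: [8.1, -0.1, -1.5]
gripper_width: 0.703
```

```bash
python3 -c "
from h import *
go(-14,-10,36)
p=viewer.capture('wrist');save(p,'w2.png')"
```

```text
at [ -6.9 -10.3  37.6] t 4.07 F [ 8.1 -0.1 -1.5] j [ -5.  29. -15.   0. -45.  94.] tx ty tz [ 0.0021 -0.0004  0.0095] ax ay az [ 0.0006 -0.0033 -0.0004]
```

View pics/w2.png

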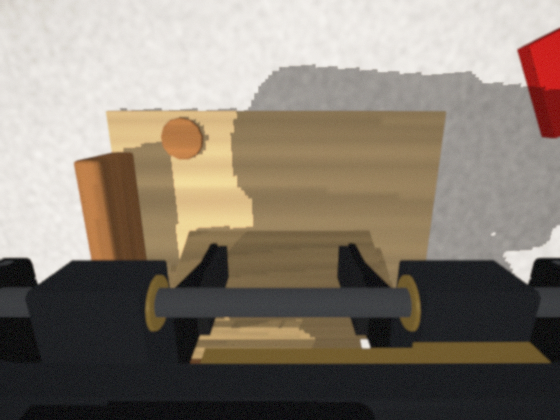

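```bash
python3 -c "
from h import *
p=viewer.capture('scene');save(p,'s2.png');im=cv2.imread('pics/s2.png')[130:250,190:350]
cv2.imwrite('pics/s2c.png',cv2.resize(im,None,fx=5,fy=5,interpolation=2))"
```

```text
(no output)
```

View pics/s2c.png

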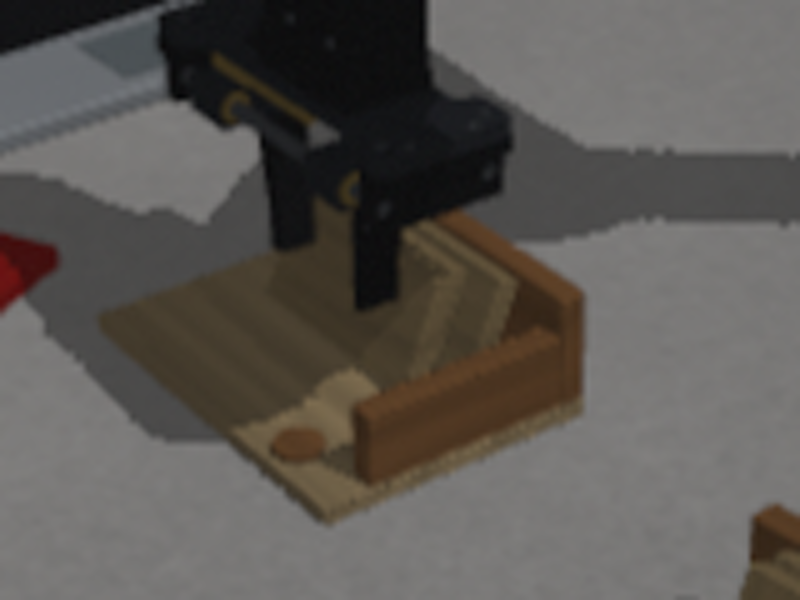

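The boards still lean (board ends at about (440,300) in the crop) and the fingers touch c's foot, so I keep pushing.

play_rows --commands '[{"fingers": -0.4, "tx": 0.001, "ty": 0, "tz": 0.002, "ax": 0, "ay": -0.003, "az": 0}, {"fingers": -0.4, "tx": 0.001, "ty": 0, "tz": 0.004, "ax": 0, "ay": -0.003, "az": 0}, {"fingers": -0.4, "tx": 0.001, "ty": 0, "tz": 0.006, "ax": 0, "ay": -0.003, "az": 0}, {"fingers": -0.4, "tx": 0.001, "ty": 0, "tz": 0.008, "ax": 0, "ay": -0.003, "az": 0}, {"fingers": -0.4, "tx": 0.001, "ty": 0, "tz": 0.008, "ax": 0, "ay": -0.003, "az": 0}]'

```text
time_s: 4.58
tcp_pos: [0.5676, -0.2101, 0.0384]
ee_rot: [[0.012, -0.018, -1.0], [-0.003, -1.0, 0.018], [-1.0, 0.002, -0.012]]
wrist_force: [13.5, 0.0, -3.2]
gripper_width: 0.699
```

```bash
python3 -c "
from h import *
go(-14,-10,36)"
```

```text
at [ -7.6 -10.4  38.4] t 4.58 F [13.5  0.  -3.2] j [ -5.  29. -15.   0. -45.  94.] tx ty tz [ 0.0031 -0.0006  0.0086] ax ay az [ 0.0009 -0.0038 -0.0008]
```

play_rows --commands '[{"fingers": -0.4, "tx": 0, "ty": 0, "tz": 0.003, "ax": 0, "ay": 0, "az": 0}, {"fingers": -0.4, "tx": 0, "ty": 0, "tz": 0.006, "ax": 0, "ay": 0, "az": 0}, {"fingers": -0.4, "tx": 0, "ty": 0, "tz": 0.009, "ax": 0, "ay": 0, "az": 0}, {"fingers": -0.4, "tx": 0, "ty": 0, "tz": 0.009, "ax": 0, "ay": 0, "az": 0}]'

```text
time_s: 4.92
tcp_pos: [0.5667, -0.2103, 0.0403]
ee_rot: [[0.025, -0.017, -1.0], [-0.004, -1.0, 0.017], [-1.0, 0.004, -0.025]]
wrist_force: [21.3, -0.3, -5.0]
gripper_width: 0.703
```

```bash
python3 -c "
from h import *
go(-14,-10,36)
p=viewer.capture('scene');save(p,'s3.png');im=cv2.imread('pics/s3.png')[160:220,240:320]
cv2.imwrite('pics/s3c.png',cv2.resize(im,None,fx=10,fy=10,interpolation=2))"
```

```text
at [ -8.4 -10.6  40.3] t 4.92 F [21.3 -0.3 -5. ] j [ -5.  29. -15.   0. -44.  94.] tx ty tz [ 0.0056 -0.0009  0.0075] ax ay az [ 0.0012 -0.0079 -0.0013]
```

View pics/s3c.png

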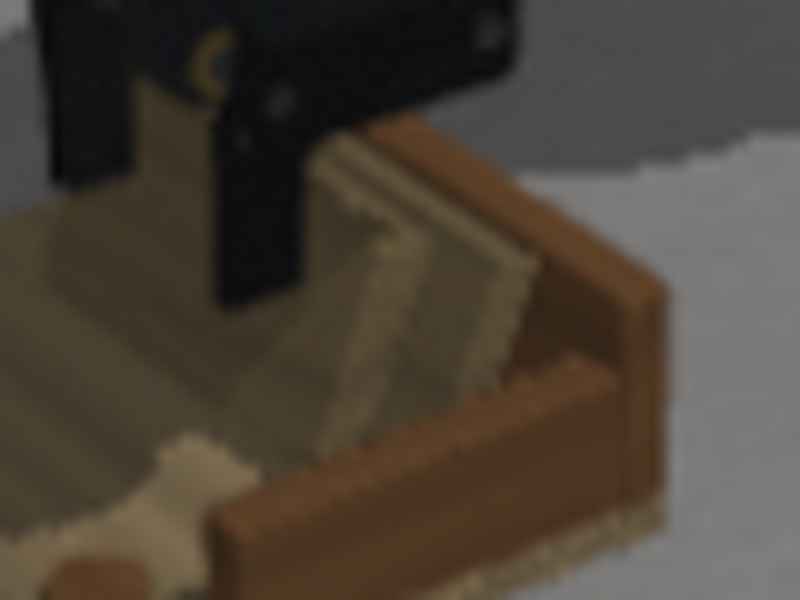

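```bash
python3 -c "
from h import *
p=viewer.capture('scene')
def W(q): return SR()@(np.array(q)/1000)+[S[0],S[1],0]
for lab,o in (('22',-5),('16',-14),('10',-20),('0',-30)):
  th=np.radians(float(lab)); 
  for y in (48,):
    e=np.array([np.cos(th),0,np.sin(th)]);u=np.array([-np.sin(th),0,np.cos(th)]);b=np.array([o,y,10+6*np.sin(th)])
    P=[b+6*e,b+6*e+60*u,b-6*e+60*u,b-6*e]
    print(lab,[tuple(((x-[240,160])*10).round()) for x in proj(p,[W(q) for q in P])],[q.round() for q in P[:2]])
s=where()[1]
for z in (0.019,):
  for dy in (30,45): print(proj(p,[W([-8.4+9.5,-10+dy,21])])*10-[2400,1600], proj(p,[W([-8.4-9.5,-10+dy,21])])*10-[2400,1600])
"
```

```text
22 [(np.float64(275.0), np.float64(493.0)), (np.float64(347.0), np.float64(264.0)), (np.float64(386.0), np.float64(265.0)), (np.float64(313.0), np.float64(493.0))] [array([ 1., 48., 14.]), array([-22.,  48.,  70.])]
16 [(np.float64(305.0), np.float64(485.0)), (np.float64(357.0), np.float64(257.0)), (np.float64(397.0), np.float64(254.0)), (np.float64(344.0), np.float64(480.0))] [array([-8., 48., 13.]), array([-25.,  48.,  71.])]
10 [(np.float64(325.0), np.float64(481.0)), (np.float64(356.0), np.float64(257.0)), (np.float64(397.0), np.float64(248.0)), (np.float64(365.0), np.float64(472.0))] [array([-14.,  48.,  12.]), array([-25.,  48.,  71.])]
0 [(np.float64(358.0), np.float64(474.0)), (np.float64(354.0), np.float64(262.0)), (np.float64(396.0), np.float64(246.0)), (np.float64(398.0), np.float64(458.0))] [array([-24.,  48.,  10.]), array([-24.,  48.,  70.])]
[[205.75904119 419.98900111]] [[270.07491177 394.34955322]]
[[240.9764325  447.13605723]] [[305.5836534 421.0702687]]
```

```bash
python3 -c "
from h import *
p=viewer.capture('scene')
def W(q): return SR()@(np.array(q)/1000)+[S[0],S[1],0]
q,s=where();print(q,s['joints'],s['wrist_force'])
R=s['ee_rot'];
for x in (-.05,0,.019):
  for y in (-.045,-.03,.03,.045):
    P=s['tcp_pos']+R@np.array([x,y,-.0095]); print(x,y,(proj(p,P)[0]-[240,160]).round(1)*10)
# top corners of the fence / backstop
print([(tuple((u-[240,160]).round(1)*10)) for u in proj(p,[W(q) for q in [(50,95,50),(50,80,50),(-75,95,70),(-60,-40,70),(75,95,10)]])])
"
```

```text
[ -8.4 -10.6  40.3] [ -4.94967707  28.80453213 -15.40766471   0.19231685 -44.38036276
  93.83441476] [21.10451679  0.91612145 -3.88306163]
-0.05 -0.045 [236. 195.]
-0.05 -0.03 [200. 169.]
-0.05 0.03 [60. 69.]
-0.05 0.045 [26. 45.]
0 -0.045 [238. 378.]
0 -0.03 [202. 351.]
0 0.03 [ 65. 248.]
0 0.045 [ 32. 223.]
0.019 -0.045 [238. 445.]
0.019 -0.03 [203. 418.]
0.019 0.03 [ 67. 313.]
0.019 0.045 [ 35. 288.]
[(np.float64(210.0), np.float64(529.0)), (np.float64(172.0), np.float64(499.0)), (np.float64(650.0), np.float64(276.0)), (np.float64(266.0), np.float64(72.0)), (np.float64(124.0), np.float64(713.0))]
```

```bash
python3 -c "
from h import *
p=viewer.capture('wrist')
M=np.linalg.inv(p['mount']);print(np.array(p['mount']).round(3))
for x in (-.05,-.02,0,.019):
    print(x,proj(p,[[x,y,z] for y in (-.0305,-.0455,.0305) for z in (-.0095,.0095)],M[:3,:3],M[:3,3]).round(0).tolist())
save(p,'w3.png');im=cv2.imread('pics/w3.png')[150:360]
cv2.imwrite('pics/w3c.png',cv2.resize(im,(800,300)))
"
```

```text
[[ 0.    -0.292  0.956 -0.179]
 [ 1.    -0.    -0.    -0.   ]
 [ 0.     0.956  0.292 -0.081]
 [ 0.     0.     0.     1.   ]]
-0.05 [[215.0, 276.0], [218.0, 312.0], [182.0, 276.0], [186.0, 312.0], [352.0, 276.0], [349.0, 312.0]]
-0.02 [[227.0, 248.0], [228.0, 280.0], [199.0, 248.0], [201.0, 280.0], [340.0, 248.0], [339.0, 280.0]]
0 [[232.0, 234.0], [234.0, 263.0], [207.0, 234.0], [209.0, 263.0], [335.0, 234.0], [333.0, 263.0]]
0.019 [[237.0, 224.0], [238.0, 250.0], [214.0, 224.0], [215.0, 250.0], [330.0, 224.0], [329.0, 250.0]]
```

View pics/w3c.png

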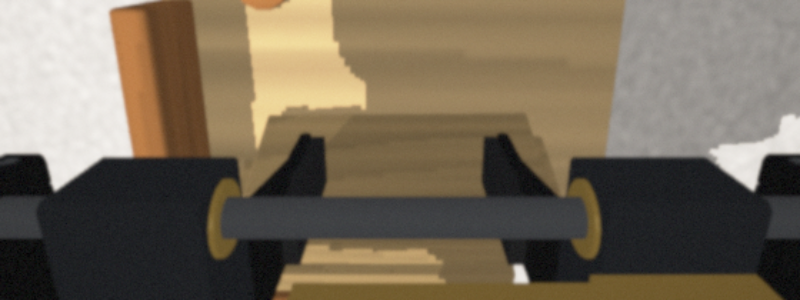

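The fingertips sit about 35 mm higher than the stated TCP geometry predicts, in both the scene and wrist views. The contact is therefore near the boards' tops rather than their feet. I'll back off and probe the floor to find the true tip offset.

play_rows --commands '[{"fingers": -0.4, "tx": 0, "ty": 0, "tz": -0.03, "ax": 0, "ay": 0, "az": 0}, {"fingers": -0.4, "tx": 0, "ty": 0.015, "tz": -0.06, "ax": 0, "ay": 0, "az": 0}, {"fingers": -0.4, "tx": 0, "ty": 0.02, "tz": -0.08, "ax": 0, "ay": 0, "az": 0}, {"fingers": -0.4, "tx": 0, "ty": 0.02, "tz": -0.08, "ax": 0, "ay": 0, "az": 0}, {"fingers": -0.4, "tx": 0, "ty": 0.02, "tz": -0.08, "ax": 0, "ay": 0, "az": 0}]'

```text
time_s: 5.53
tcp_pos: [0.6101, -0.2257, 0.0344]
ee_rot: [[-0.012, -0.021, -1.0], [0.001, -1.0, 0.021], [-1.0, -0.001, 0.012]]
wrist_force: [-0.6, -1.3, -0.5]
gripper_width: 0.702
```

```bash
python3 -c "
from h import *
go(45,-25,20)
p=viewer.capture('scene');save(p,'s4.png');im=cv2.imread('pics/s4.png')[130:250,190:350]
cv2.imwrite('pics/s4c.png',cv2.resize(im,None,fx=5,fy=5,interpolation=2))
s=where()[1];R=s['ee_rot']
for x in (-.07,-.05,-.02,0,.019):
    print(x,((proj(p,[s['tcp_pos']+R@np.array([x,y,-.0095]) for y in (-.045,-.03,.03,.045)])-[190,130])*5).round().tolist())
"
```

```text
at [ 35.2 -25.1  34.4] t 5.53 F [-0.6 -1.3 -0.5] j [ -6.  34.  -7.   0. -50.  95.] tx ty tz [ 0.019  -0.0002 -0.0132] ax ay az [0.0001 0.0037 0.0002]
-0.07 [[268.0, 238.0], [250.0, 225.0], [183.0, 175.0], [167.0, 163.0]]
-0.05 [[270.0, 276.0], [253.0, 262.0], [186.0, 212.0], [170.0, 200.0]]
-0.02 [[274.0, 330.0], [257.0, 317.0], [191.0, 265.0], [175.0, 253.0]]
0 [[277.0, 366.0], [260.0, 352.0], [195.0, 300.0], [179.0, 287.0]]
0.019 [[279.0, 399.0], [263.0, 385.0], [198.0, 332.0], [182.0, 320.0]]
```

View pics/s4c.png

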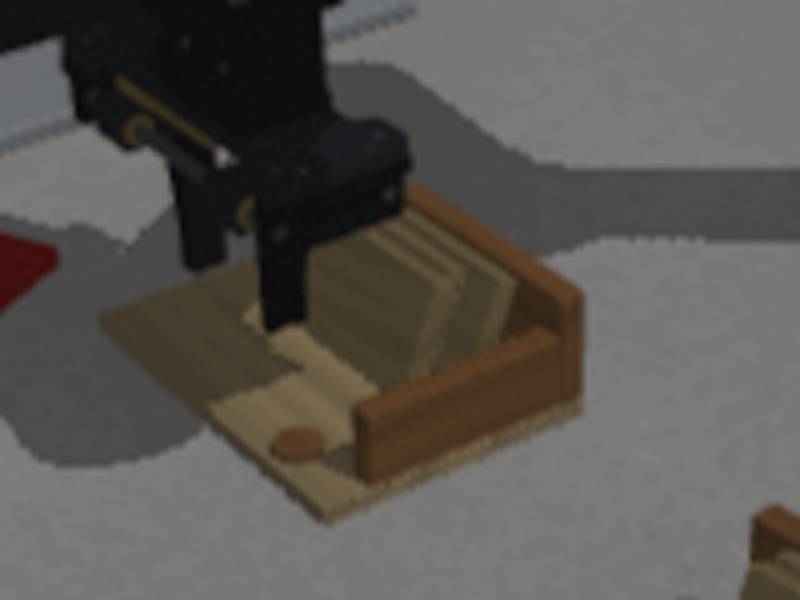

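The tip in the image is at about (270,330), which matches tool x ≈ -19 mm, so the real tips are about 37 mm higher than stated. The boards are still leaning, essentially undisturbed. I descend with care.

play_rows --commands '[{"fingers": -0.4, "tx": 0.012, "ty": 0, "tz": 0, "ax": 0, "ay": 0.003, "az": 0}, {"fingers": -0.4, "tx": 0.024, "ty": 0, "tz": 0, "ax": 0, "ay": 0.003, "az": 0}, {"fingers": -0.4, "tx": 0.034, "ty": 0, "tz": 0, "ax": 0, "ay": 0.003, "az": 0}, {"fingers": -0.4, "tx": 0.034, "ty": 0, "tz": 0, "ax": 0, "ay": 0.003, "az": 0}, {"fingers": -0.4, "tx": 0.034, "ty": 0, "tz": 0, "ax": 0, "ay": 0.003, "az": 0}]'

```text
time_s: 6.0
tcp_pos: [0.6097, -0.2256, 0.0091]
ee_rot: [[-0.002, -0.02, -1.0], [0.0, -1.0, 0.02], [-1.0, -0.0, 0.002]]
wrist_force: [-0.5, 0.1, 0.7]
gripper_width: 0.703
```

```bash
python3 -c "
from h import *
go(35,-25,0)"
```

```text
at [ 34.8 -25.1   9.1] t 6.0 F [-0.5  0.1  0.7] j [ -6.  35.  -8.   0. -46.  95.] tx ty tz [ 0.0121 -0.0001 -0.0003] ax ay az [0.0003 0.0007 0.    ]
```

Reported z is now 9 mm with no contact, which confirms the offset. I go down a bit more, then push.

play_rows --commands '[{"fingers": -0.4, "tx": 0.008, "ty": 0, "tz": 0, "ax": 0, "ay": 0.001, "az": 0}, {"fingers": -0.4, "tx": 0.008, "ty": 0, "tz": 0.01, "ax": 0, "ay": 0.001, "az": 0}, {"fingers": -0.4, "tx": 0.008, "ty": 0, "tz": 0.02, "ax": 0, "ay": 0.001, "az": 0}, {"fingers": -0.4, "tx": 0.008, "ty": 0, "tz": 0.027, "ax": 0, "ay": 0.001, "az": 0}, {"fingers": -0.4, "tx": 0.008, "ty": 0, "tz": 0.033, "ax": 0, "ay": 0.001, "az": 0}]'

```text
time_s: 6.42
tcp_pos: [0.5849, -0.2252, 0.0041]
ee_rot: [[0.003, -0.02, -1.0], [-0.0, -1.0, 0.02], [-1.0, -0.0, -0.003]]
wrist_force: [-0.5, -1.1, -0.3]
gripper_width: 0.702
```

play_rows --commands '[{"fingers": -0.4, "tx": 0, "ty": 0, "tz": 0.005, "ax": 0, "ay": 0, "az": 0}, {"fingers": -0.4, "tx": 0, "ty": 0, "tz": 0.009, "ax": 0, "ay": 0, "az": 0}, {"fingers": -0.4, "tx": 0, "ty": 0, "tz": 0.013, "ax": 0, "ay": 0, "az": 0}, {"fingers": -0.4, "tx": 0, "ty": 0, "tz": 0.016, "ax": 0, "ay": 0, "az": 0}, {"fingers": -0.4, "tx": 0, "ty": 0, "tz": 0.016, "ax": 0, "ay": 0, "az": 0}]'

```text
time_s: 6.83
tcp_pos: [0.5739, -0.225, 0.004]
ee_rot: [[0.004, -0.02, -1.0], [-0.0, -1.0, 0.02], [-1.0, 0.0, -0.004]]
wrist_force: [2.4, 0.0, 0.3]
gripper_width: 0.699
```

```bash
python3 -c "
from h import *
go(-14,-25,0)"
```

```text
at [ -1.  -25.2   4. ] t 6.83 F [2.4 0.  0.3] j [ -6.  33. -14.  -0. -43.  95.] tx ty tz [ 0.0052 -0.0003  0.0173] ax ay az [ 0.0003 -0.0012 -0.    ]
```

2.4 N while sliding. I push on towards -14.

play_rows --commands '[{"fingers": -0.4, "tx": 0, "ty": 0, "tz": 0.004, "ax": 0, "ay": 0, "az": 0}, {"fingers": -0.4, "tx": 0, "ty": 0, "tz": 0.008, "ax": 0, "ay": 0, "az": 0}, {"fingers": -0.4, "tx": 0, "ty": 0, "tz": 0.011, "ax": 0, "ay": 0, "az": 0}, {"fingers": -0.4, "tx": 0, "ty": 0, "tz": 0.014, "ax": 0, "ay": 0, "az": 0}, {"fingers": -0.4, "tx": 0, "ty": 0, "tz": 0.016, "ax": 0, "ay": 0, "az": 0}]'

```text
time_s: 7.25
tcp_pos: [0.5611, -0.2247, 0.0035]
ee_rot: [[0.002, -0.02, -1.0], [0.0, -1.0, 0.02], [-1.0, -0.0, -0.002]]
wrist_force: [1.2, 0.8, -0.9]
gripper_width: 0.702
```

```bash
python3 -c "
from h import *
go(-14,-25,0)
p=viewer.capture('scene');save(p,'s5.png');im=cv2.imread('pics/s5.png')[150:230,230:330]
cv2.imwrite('pics/s5c.png',cv2.resize(im,None,fx=7,fy=7,interpolation=2))"
```

```text
at [-13.8 -25.2   3.5] t 7.25 F [ 1.2  0.8 -0.9] j [ -7.  32. -16.  -0. -42.  95.] tx ty tz [ 0.0047 -0.0003  0.0003] ax ay az [ 0.0002 -0.0007  0.0001]
```

View pics/s5c.png

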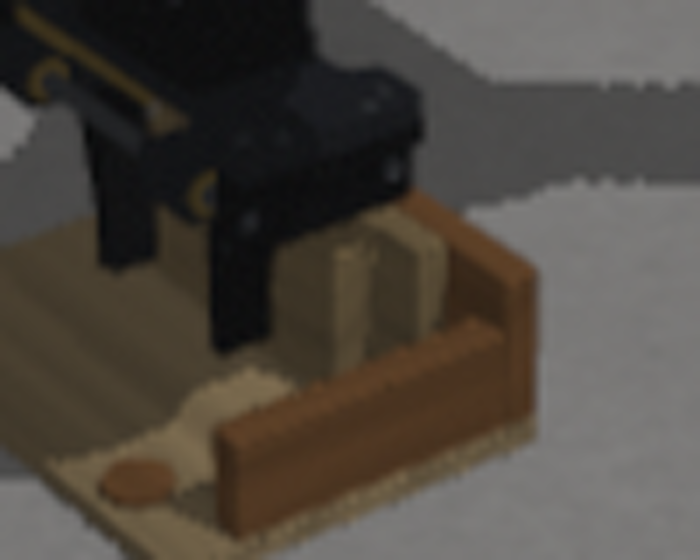

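The boards are nearly upright (ends near vertical at (350,300) and (425,290)), and the force is still low. I push until it rises.

play_rows --commands '[{"fingers": -0.4, "tx": 0, "ty": 0, "tz": 0.001, "ax": 0, "ay": 0, "az": 0}, {"fingers": -0.4, "tx": 0, "ty": 0, "tz": 0.002, "ax": 0, "ay": 0, "az": 0}, {"fingers": -0.4, "tx": 0, "ty": 0, "tz": 0.003, "ax": 0, "ay": 0, "az": 0}, {"fingers": -0.4, "tx": 0, "ty": 0, "tz": 0.004, "ax": 0, "ay": 0, "az": 0}]'

```text
time_s: 7.63
tcp_pos: [0.5612, -0.2248, 0.004]
ee_rot: [[0.008, -0.02, -1.0], [-0.001, -1.0, 0.02], [-1.0, 0.001, -0.008]]
wrist_force: [7.8, -0.4, -4.7]
gripper_width: 0.702
```

play_rows --commands '[{"fingers": -0.4, "tx": 0, "ty": 0, "tz": 0.001, "ax": 0, "ay": 0, "az": 0}, {"fingers": -0.4, "tx": 0, "ty": 0, "tz": 0.002, "ax": 0, "ay": 0, "az": 0}, {"fingers": -0.4, "tx": 0, "ty": 0, "tz": 0.003, "ax": 0, "ay": 0, "az": 0}, {"fingers": -0.4, "tx": 0, "ty": 0, "tz": 0.004, "ax": 0, "ay": 0, "az": 0}]'

```text
time_s: 7.97
tcp_pos: [0.5617, -0.2249, 0.0044]
ee_rot: [[0.015, -0.02, -1.0], [-0.002, -1.0, 0.02], [-1.0, 0.001, -0.015]]
wrist_force: [12.8, 0.3, -9.2]
gripper_width: 0.702
```

```bash
python3 -c "
from h import *
go(-14,-25,0)"
```

```text
at [-13.2 -25.3   4.4] t 7.97 F [12.8  0.3 -9.2] j [ -7.  32. -16.  -0. -41.  95.] tx ty tz [ 0.0059 -0.0005  0.0011] ax ay az [ 0.0003 -0.0049 -0.0004]
```

The row is home at the backstop: TCP stalled at -13.8, putting c's face at about -23.5, with the force rising. Now I retreat, rise, and turn for the end push.

play_rows --commands '[{"fingers": -0.4, "tx": 0, "ty": 0, "tz": -0.03, "ax": 0, "ay": 0, "az": 0}, {"fingers": -0.4, "tx": 0, "ty": 0, "tz": -0.06, "ax": 0, "ay": 0, "az": 0}, {"fingers": -0.4, "tx": -0.04, "ty": 0, "tz": -0.07, "ax": 0, "ay": 0, "az": 0}, {"fingers": -0.4, "tx": -0.09, "ty": 0, "tz": -0.07, "ax": 0, "ay": 0, "az": 0}, {"fingers": -0.4, "tx": -0.14, "ty": 0, "tz": -0.07, "ax": 0, "ay": 0, "az": 0}]'

```text
time_s: 8.38
tcp_pos: [0.6063, -0.2255, 0.1083]
ee_rot: [[-0.003, -0.02, -1.0], [0.001, -1.0, 0.02], [-1.0, -0.001, 0.003]]
wrist_force: [1.2, 0.0, -0.2]
gripper_width: 0.702
```

```bash
python3 -c "
from h import *
go(-42,-118,110,(-1,0,0))"
```

```text
at [ 31.4 -25.1 108.3] t 8.38 F [ 1.2  0.  -0.2] j [ -6.  29.  -4.  -0. -58.  95.] tx ty tz [-0.002   0.1238  0.098 ] ax ay az [ 0.5004  0.001  -0.0007]
```

play_rows --commands '[{"fingers": 1, "tx": -0.01, "ty": 0.124, "tz": 0.098, "ax": 0.5, "ay": 0.001, "az": 0}, {"fingers": 1, "tx": -0.01, "ty": 0.124, "tz": 0.098, "ax": 0.5, "ay": 0.001, "az": 0}, {"fingers": 1, "tx": -0.01, "ty": 0.124, "tz": 0.098, "ax": 0.5, "ay": 0.001, "az": 0}, {"fingers": 1, "tx": -0.01, "ty": 0.124, "tz": 0.098, "ax": 0.5, "ay": 0.001, "az": 0}, {"fingers": 1, "tx": -0.01, "ty": 0.124, "tz": 0.098, "ax": 0.5, "ay": 0.001, "az": 0}]'

```text
time_s: 8.8
tcp_pos: [0.5297, -0.3187, 0.1164]
ee_rot: [[0.002, -0.609, -0.793], [0.0, -0.793, 0.609], [-1.0, -0.001, -0.001]]
wrist_force: [0.1, 1.3, -0.2]
gripper_width: 0.406
```

```bash
python3 -c "
from h import *
go(-42,-118,110,(-1,0,0))"
```

```text
at [ -43.2 -119.8  116.4] t 8.8 F [ 0.1  1.3 -0.2] j [-16.  26.  -8.  -0. -57.  69.] tx ty tz [ 0.0085 -0.0029  0.0001] ax ay az [ 2.983e-01 -1.000e-04  5.000e-04]
```

play_rows --commands '[{"fingers": 1, "tx": 0.008, "ty": -0.003, "tz": 0, "ax": 0.298, "ay": 0, "az": 0}, {"fingers": 1, "tx": 0.008, "ty": -0.003, "tz": 0, "ax": 0.298, "ay": 0, "az": 0}, {"fingers": 1, "tx": 0.008, "ty": -0.003, "tz": 0, "ax": 0.298, "ay": 0, "az": 0}, {"fingers": 1, "tx": 0.008, "ty": -0.003, "tz": 0, "ax": 0.298, "ay": 0, "az": 0}, {"fingers": 1, "tx": 0.008, "ty": -0.003, "tz": 0, "ax": 0.298, "ay": 0, "az": 0}]'

```text
time_s: 9.22
tcp_pos: [0.5325, -0.3151, 0.1098]
ee_rot: [[0.001, -0.957, -0.29], [0.001, -0.29, 0.957], [-1.0, -0.001, 0.0]]
wrist_force: [-0.6, -0.7, 0.6]
gripper_width: 0.044
```

play_rows --commands '[{"fingers": 1, "tx": 0, "ty": 0, "tz": 0, "ax": 0.1, "ay": 0, "az": 0}, {"fingers": 1, "tx": 0, "ty": 0, "tz": 0, "ax": 0.1, "ay": 0, "az": 0}, {"fingers": 1, "tx": 0, "ty": 0, "tz": 0, "ax": 0.1, "ay": 0, "az": 0}, {"fingers": 1, "tx": 0, "ty": 0, "tz": 0, "ax": 0.1, "ay": 0, "az": 0}]'

```text
time_s: 9.55
tcp_pos: [0.5326, -0.3151, 0.1099]
ee_rot: [[0.001, -1.0, 0.014], [0.0, 0.014, 1.0], [-1.0, -0.001, 0.0]]
wrist_force: [-0.4, -0.4, 0.3]
gripper_width: 0.005
```

```bash
python3 -c "
from h import *
go(-42,-118,15,(-1,0,0))
p=viewer.capture('top');save(p,'t6.png');im=cv2.imread('pics/t6.png')[170:260,270:390]
cv2.imwrite('pics/t6c.png',cv2.resize(im,None,fx=6,fy=6,interpolation=2))"
```

```text
at [ -40.3 -116.2  109.9] t 9.55 F [-0.4 -0.4  0.3] j [-16.  26.  -8.  -0. -56.  15.] tx ty tz [ 0.1265  0.0024 -0.0025] ax ay az [0.0021 0.0001 0.0005]
```

View pics/t6c.png

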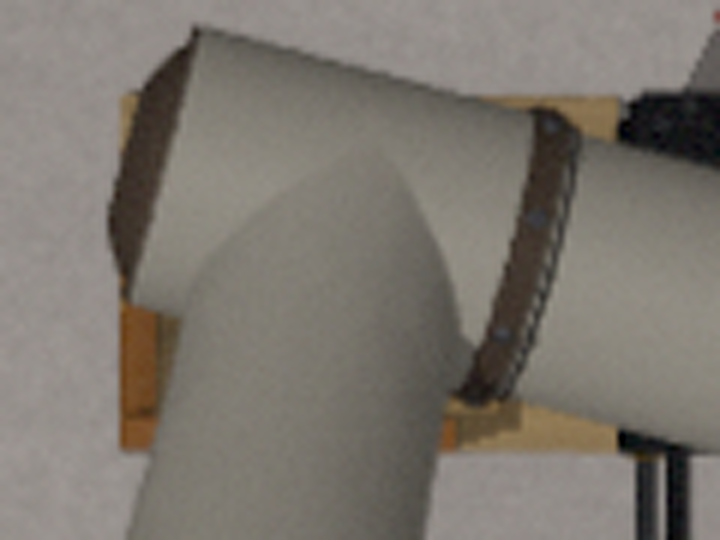

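The arm hides the boards from the top camera. Next I descend beside the board ends.

play_rows --commands '[{"fingers": 1, "tx": 0.04, "ty": 0.002, "tz": -0.003, "ax": 0.002, "ay": 0, "az": 0}, {"fingers": 1, "tx": 0.08, "ty": 0.002, "tz": -0.003, "ax": 0.002, "ay": 0, "az": 0}, {"fingers": 1, "tx": 0.125, "ty": 0.002, "tz": -0.003, "ax": 0.002, "ay": 0, "az": 0}, {"fingers": 1, "tx": 0.125, "ty": 0.002, "tz": -0.003, "ax": 0.002, "ay": 0, "az": 0}, {"fingers": 1, "tx": 0.125, "ty": 0.002, "tz": -0.003, "ax": 0.002, "ay": 0, "az": 0}]'

```text
time_s: 10.02
tcp_pos: [0.5312, -0.3174, 0.015]
ee_rot: [[-0.001, -1.0, 0.018], [0.001, 0.018, 1.0], [-1.0, 0.001, 0.001]]
wrist_force: [0.7, -0.8, 0.9]
gripper_width: 0.008
```

```bash
python3 -c "
from h import *
go(-42,-52,15,(-1,0,0))"
```

```text
at [ -41.7 -118.5   15. ] t 10.02 F [ 0.7 -0.8  0.9] j [-16.  32. -13.  -0. -45.  15.] tx ty tz [0.     0.0001 0.0886] ax ay az [ 0.0009  0.0002 -0.0003]
```

play_rows --commands '[{"fingers": 1, "tx": 0, "ty": 0, "tz": 0.012, "ax": 0, "ay": 0, "az": 0}, {"fingers": 1, "tx": 0, "ty": 0, "tz": 0.022, "ax": 0, "ay": 0, "az": 0}, {"fingers": 1, "tx": 0, "ty": 0, "tz": 0.029, "ax": 0, "ay": 0, "az": 0}, {"fingers": 1, "tx": 0, "ty": 0, "tz": 0.036, "ax": 0, "ay": 0, "az": 0}, {"fingers": 1, "tx": 0, "ty": 0, "tz": 0.042, "ax": 0, "ay": 0, "az": 0}]'

```text
time_s: 10.43
tcp_pos: [0.5342, -0.2855, 0.0177]
ee_rot: [[0.006, -1.0, 0.019], [-0.001, 0.019, 1.0], [-1.0, -0.006, -0.001]]
wrist_force: [-0.3, -1.5, 0.2]
gripper_width: 0.003
```

play_rows --commands '[{"fingers": 1, "tx": 0, "ty": 0, "tz": 0.006, "ax": 0, "ay": 0, "az": 0}, {"fingers": 1, "tx": 0, "ty": 0, "tz": 0.012, "ax": 0, "ay": 0, "az": 0}, {"fingers": 1, "tx": 0, "ty": 0, "tz": 0.018, "ax": 0, "ay": 0, "az": 0}, {"fingers": 1, "tx": 0, "ty": 0, "tz": 0.024, "ax": 0, "ay": 0, "az": 0}, {"fingers": 1, "tx": 0, "ty": 0, "tz": 0.03, "ax": 0, "ay": 0, "az": 0}]'

```text
time_s: 10.85
tcp_pos: [0.5342, -0.2635, 0.0166]
ee_rot: [[0.005, -1.0, 0.02], [-0.001, 0.02, 1.0], [-1.0, -0.005, -0.001]]
wrist_force: [0.3, -2.0, 0.6]
gripper_width: 0.004
```

```bash
python3 -c "
from h import *
go(-42,-49,15,(-1,0,0))"
```

```text
at [-39.8 -64.6  16.6] t 10.85 F [ 0.3 -2.   0.6] j [-11.  30. -17.  -0. -42.  10.] tx ty tz [0.0021 0.0029 0.0208] ax ay az [ 0.0004 -0.0002  0.0016]
```

play_rows --commands '[{"fingers": 1, "tx": 0, "ty": 0.002, "tz": 0.005, "ax": 0, "ay": 0, "az": 0}, {"fingers": 1, "tx": 0, "ty": 0.002, "tz": 0.01, "ax": 0, "ay": 0, "az": 0}, {"fingers": 1, "tx": 0, "ty": 0.002, "tz": 0.013, "ax": 0, "ay": 0, "az": 0}, {"fingers": 1, "tx": 0, "ty": 0.002, "tz": 0.016, "ax": 0, "ay": 0, "az": 0}, {"fingers": 1, "tx": 0, "ty": 0.002, "tz": 0.018, "ax": 0, "ay": 0, "az": 0}]'

```text
time_s: 11.27
tcp_pos: [0.5334, -0.2501, 0.0166]
ee_rot: [[0.006, -1.0, 0.019], [-0.001, 0.019, 1.0], [-1.0, -0.006, -0.001]]
wrist_force: [1.6, -3.1, 1.0]
gripper_width: 0.004
```

play_rows --commands '[{"fingers": 1, "tx": 0, "ty": 0, "tz": 0.001, "ax": 0, "ay": 0, "az": 0}, {"fingers": 1, "tx": 0, "ty": 0, "tz": 0.002, "ax": 0, "ay": 0, "az": 0}, {"fingers": 1, "tx": 0, "ty": 0, "tz": 0.003, "ax": 0, "ay": 0, "az": 0}, {"fingers": 1, "tx": 0, "ty": 0, "tz": 0.003, "ax": 0, "ay": 0, "az": 0}]'

```text
time_s: 11.6
tcp_pos: [0.5327, -0.2479, 0.0163]
ee_rot: [[0.004, -1.0, 0.02], [-0.0, 0.02, 1.0], [-1.0, -0.004, -0.0]]
wrist_force: [1.8, -2.9, 1.9]
gripper_width: 0.005
```

```bash
python3 -c "
from h import *
go(-42,-49,15,(-1,0,0))"
```

```text
at [-41.7 -48.9  16.3] t 11.6 F [ 1.8 -2.9  1.9] j [ -9.  30. -18.  -0. -42.   8.] tx ty tz [ 0.0018  0.0004 -0.0001] ax ay az [ 0.0004 -0.0001  0.0013]
```

Still sliding at about 3 N. I push a few mm more until the fence stops it.

play_rows --commands '[{"fingers": 1, "tx": 0, "ty": 0, "tz": 0.001, "ax": 0, "ay": 0, "az": 0}, {"fingers": 1, "tx": 0, "ty": 0, "tz": 0.002, "ax": 0, "ay": 0, "az": 0}, {"fingers": 1, "tx": 0, "ty": 0, "tz": 0.003, "ax": 0, "ay": 0, "az": 0}, {"fingers": 1, "tx": 0, "ty": 0, "tz": 0.004, "ax": 0, "ay": 0, "az": 0}]'

```text
time_s: 11.93
tcp_pos: [0.5327, -0.246, 0.0165]
ee_rot: [[0.004, -1.0, 0.019], [-0.002, 0.019, 1.0], [-1.0, -0.004, -0.002]]
wrist_force: [0.7, -11.3, 0.0]
gripper_width: 0.004
```

```bash
python3 -c "
from h import *
go(-42,-49,15,(-1,0,0))"
```

```text
at [-41.7 -47.1  16.5] t 11.93 F [  0.7 -11.3   0. ] j [ -9.  30. -18.   0. -42.   8.] tx ty tz [ 0.002   0.0004 -0.0025] ax ay az [ 0.0005 -0.0006  0.0014]
```

The row is stopped by the fence (11 N). I back off and rise, then turn back for a final square-up press.

play_rows --commands '[{"fingers": 1, "tx": 0, "ty": 0, "tz": -0.03, "ax": 0, "ay": 0, "az": 0}, {"fingers": 1, "tx": 0, "ty": 0, "tz": -0.07, "ax": 0, "ay": 0, "az": 0}, {"fingers": 1, "tx": -0.05, "ty": 0, "tz": -0.08, "ax": 0, "ay": 0, "az": 0}, {"fingers": 1, "tx": -0.1, "ty": 0, "tz": -0.08, "ax": 0, "ay": 0, "az": 0}, {"fingers": 1, "tx": -0.15, "ty": 0, "tz": -0.08, "ax": 0, "ay": 0, "az": 0}]'

```text
time_s: 12.35
tcp_pos: [0.5285, -0.3043, 0.1279]
ee_rot: [[-0.003, -1.0, 0.022], [0.003, 0.022, 1.0], [-1.0, 0.003, 0.003]]
wrist_force: [0.4, 0.1, -0.2]
gripper_width: 0.005
```

```bash
python3 -c "
from h import *
go(45,15,120)
p=viewer.capture('scene');save(p,'s7.png');im=cv2.imread('pics/s7.png')[150:230,230:330]
cv2.imwrite('pics/s7c.png',cv2.resize(im,None,fx=7,fy=7,interpolation=2))"
```

```text
at [ -44.7 -105.5  127.9] t 12.35 F [ 0.4  0.1 -0.2] j [-15.  24.  -8.  -0. -58.  14.] tx ty tz [ 0.0107 -0.1195  0.1606] ax ay az [-0.5002  0.0014  0.    ]
```

View pics/s7c.png

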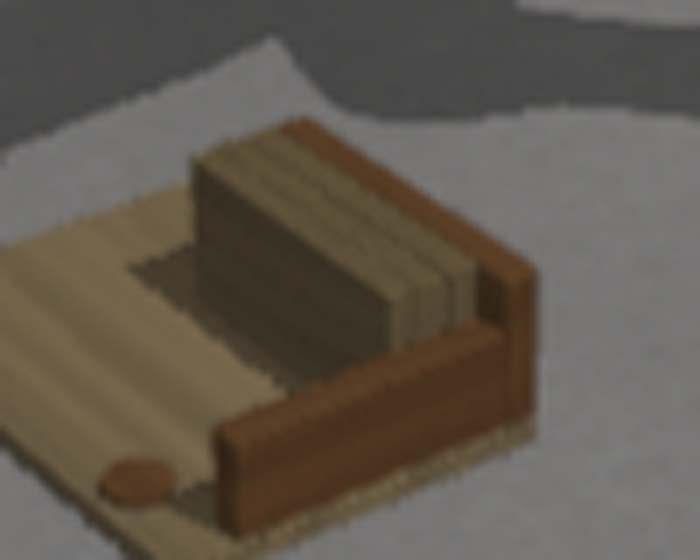

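```bash
python3 -c "
from h import *
p=viewer.capture('scene')
def W(q): return SR()@(np.array(q)/1000)+[S[0],S[1],0]
for q in [(-24,80,70),(-24,75,70),(-24,70,70),(-21,80,70),(-24,-40,70),(-75,95,70),(-60,-40,70),(50,95,50),(50,80,50),(-60,80,70),(75,95,10)]: print(q,((proj(p,W(q))[0]-[230,150])*7).round())
"
```

```text
(-24, 80, 70) [375. 293.]
(-24, 75, 70) [366. 287.]
(-24, 70, 70) [357. 280.]
(-21, 80, 70) [367. 296.]
(-24, -40, 70) [172. 150.]
(-75, 95, 70) [525. 263.]
(-60, -40, 70) [256. 120.]
(50, 95, 50) [217. 440.]
(50, 80, 50) [191. 419.]
(-60, 80, 70) [461. 259.]
(75, 95, 10) [157. 569.]
```

The row is upright, and c's corner at (388,303) in the crop matches the fence-flush prediction of (387,300) after local correction. A faint dark line shows between the boards, so I give c one gentle press for tightness.

play_rows --commands '[{"fingers": -0.4, "tx": 0, "ty": -0.12, "tz": 0.155, "ax": -0.5, "ay": 0, "az": 0}, {"fingers": -0.4, "tx": 0, "ty": -0.12, "tz": 0.155, "ax": -0.5, "ay": 0, "az": 0}, {"fingers": -0.4, "tx": 0, "ty": -0.12, "tz": 0.155, "ax": -0.5, "ay": 0, "az": 0}, {"fingers": -0.4, "tx": 0, "ty": -0.12, "tz": 0.155, "ax": -0.5, "ay": 0, "az": 0}, {"fingers": -0.4, "tx": 0, "ty": -0.12, "tz": 0.155, "ax": -0.5, "ay": 0, "az": 0}]'

```text
time_s: 12.87
tcp_pos: [0.6244, -0.1856, 0.1273]
ee_rot: [[0.001, -0.816, -0.578], [0.001, -0.578, 0.816], [-1.0, -0.002, 0.001]]
wrist_force: [0.1, -0.4, -0.1]
gripper_width: 0.295
```

```bash
python3 -c "
from h import *
go(40,10,120)"
```

```text
at [ 48.7  15.2 127.3] t 12.87 F [ 0.1 -0.4 -0.1] j [ -2.  28.  -2.  -0. -60.  38.] tx ty tz [0.0097 0.0135 0.0014] ax ay az [-2.972e-01 -1.000e-04  6.000e-04]
```

play_rows --commands '[{"fingers": -0.4, "tx": 0.009, "ty": 0.013, "tz": 0.001, "ax": -0.297, "ay": 0, "az": 0}, {"fingers": -0.4, "tx": 0.009, "ty": 0.013, "tz": 0.001, "ax": -0.297, "ay": 0, "az": 0}, {"fingers": -0.4, "tx": 0.009, "ty": 0.013, "tz": 0.001, "ax": -0.297, "ay": 0, "az": 0}, {"fingers": -0.4, "tx": 0.009, "ty": 0.013, "tz": 0.001, "ax": -0.297, "ay": 0, "az": 0}, {"fingers": -0.4, "tx": 0.009, "ty": 0.013, "tz": 0.001, "ax": -0.297, "ay": 0, "az": 0}]'

```text
time_s: 13.28
tcp_pos: [0.6129, -0.1942, 0.1207]
ee_rot: [[-0.001, -0.328, -0.945], [0.001, -0.945, 0.328], [-1.0, -0.001, 0.001]]
wrist_force: [0.3, 1.2, -0.3]
gripper_width: 0.657
```

play_rows --commands '[{"fingers": -0.4, "tx": 0, "ty": 0, "tz": 0, "ax": -0.098, "ay": 0, "az": 0}, {"fingers": -0.4, "tx": 0, "ty": 0, "tz": 0, "ax": -0.098, "ay": 0, "az": 0}, {"fingers": -0.4, "tx": 0, "ty": 0, "tz": 0, "ax": -0.098, "ay": 0, "az": 0}, {"fingers": -0.4, "tx": 0, "ty": 0, "tz": 0, "ax": -0.098, "ay": 0, "az": 0}]'

```text
time_s: 13.62
tcp_pos: [0.6131, -0.1943, 0.1209]
ee_rot: [[-0.0, -0.032, -0.999], [0.001, -0.999, 0.032], [-1.0, -0.001, 0.0]]
wrist_force: [-0.2, 0.8, 1.4]
gripper_width: 0.7
```

```bash
python3 -c "
from h import *
go(30,10,15)"
```

```text
at [ 37.6   6.3 120.9] t 13.62 F [-0.2  0.8  1.4] j [ -3.  28.  -3.  -0. -59.  91.] tx ty tz [ 0.1412 -0.0047  0.0102] ax ay az [-0.0035  0.0001  0.0004]
```

play_rows --commands '[{"fingers": -0.4, "tx": 0.05, "ty": -0.005, "tz": 0, "ax": -0.003, "ay": 0, "az": 0}, {"fingers": -0.4, "tx": 0.1, "ty": -0.005, "tz": 0, "ax": -0.003, "ay": 0, "az": 0}, {"fingers": -0.4, "tx": 0.14, "ty": -0.005, "tz": 0.01, "ax": -0.003, "ay": 0, "az": 0}, {"fingers": -0.4, "tx": 0.14, "ty": -0.005, "tz": 0.02, "ax": -0.003, "ay": 0, "az": 0}, {"fingers": -0.4, "tx": 0.14, "ty": -0.005, "tz": 0.03, "ax": -0.003, "ay": 0, "az": 0}]'

```text
time_s: 14.03
tcp_pos: [0.5905, -0.1905, 0.0154]
ee_rot: [[-0.002, -0.024, -1.0], [0.0, -1.0, 0.024], [-1.0, 0.0, 0.002]]
wrist_force: [-0.0, 0.5, 1.2]
gripper_width: 0.702
```

```bash
python3 -c "
from h import *
go(-10,10,15)"
```

```text
at [14.9  9.6 15.4] t 14.03 F [-0.   0.5  1.2] j [ -3.  33. -13.   0. -45.  92.] tx ty tz [ 0.0006 -0.0004  0.0332] ax ay az [-0.001   0.0006 -0.    ]
```

play_rows --commands '[{"fingers": -0.4, "tx": 0, "ty": 0, "tz": 0.01, "ax": -0.001, "ay": 0.001, "az": 0}, {"fingers": -0.4, "tx": 0, "ty": 0, "tz": 0.018, "ax": -0.001, "ay": 0.001, "az": 0}, {"fingers": -0.4, "tx": 0, "ty": 0, "tz": 0.024, "ax": -0.001, "ay": 0.001, "az": 0}, {"fingers": -0.4, "tx": 0, "ty": 0, "tz": 0.029, "ax": -0.001, "ay": 0.001, "az": 0}, {"fingers": -0.4, "tx": 0, "ty": 0, "tz": 0.033, "ax": -0.001, "ay": 0.001, "az": 0}]'

```text
time_s: 14.45
tcp_pos: [0.5686, -0.1904, 0.0187]
ee_rot: [[0.01, -0.02, -1.0], [-0.001, -1.0, 0.02], [-1.0, 0.001, -0.01]]
wrist_force: [-0.3, 0.6, -0.5]
gripper_width: 0.701
```

play_rows --commands '[{"fingers": -0.4, "tx": 0, "ty": 0, "tz": 0.002, "ax": 0, "ay": 0, "az": 0}, {"fingers": -0.4, "tx": 0, "ty": 0, "tz": 0.004, "ax": 0, "ay": 0, "az": 0}, {"fingers": -0.4, "tx": 0, "ty": 0, "tz": 0.006, "ax": 0, "ay": 0, "az": 0}, {"fingers": -0.4, "tx": 0, "ty": 0, "tz": 0.008, "ax": 0, "ay": 0, "az": 0}]'

```text
time_s: 14.78
tcp_pos: [0.5624, -0.1902, 0.0172]
ee_rot: [[0.008, -0.02, -1.0], [-0.001, -1.0, 0.02], [-1.0, 0.0, -0.008]]
wrist_force: [0.8, -0.7, 0.0]
gripper_width: 0.696
```

```bash
python3 -c "
from h import *
go(-14,10,15)"
```

```text
at [-13.2   9.3  17.2] t 14.78 F [ 0.8 -0.7  0. ] j [ -3.  30. -17.   0. -42.  92.] tx ty tz [ 0.0029 -0.0009  0.0011] ax ay az [ 0.0003 -0.0025 -0.0001]
```

play_rows --commands '[{"fingers": -0.4, "tx": 0, "ty": 0, "tz": 0.001, "ax": 0, "ay": 0, "az": 0}, {"fingers": -0.4, "tx": 0, "ty": 0, "tz": 0.002, "ax": 0, "ay": 0, "az": 0}, {"fingers": -0.4, "tx": 0, "ty": 0, "tz": 0.003, "ax": 0, "ay": 0, "az": 0}, {"fingers": -0.4, "tx": 0, "ty": 0, "tz": 0.004, "ax": 0, "ay": 0, "az": 0}, {"fingers": -0.4, "tx": 0, "ty": 0, "tz": 0.004, "ax": 0, "ay": 0, "az": 0}]'

```text
time_s: 15.2
tcp_pos: [0.5621, -0.1902, 0.0176]
ee_rot: [[0.013, -0.02, -1.0], [-0.001, -1.0, 0.02], [-1.0, 0.001, -0.013]]
wrist_force: [4.9, 0.3, -3.8]
gripper_width: 0.698
```

```bash
python3 -c "
from h import *
go(-14,10,15)"
```

```text
at [-13.5   9.3  17.6] t 15.2 F [ 4.9  0.3 -3.8] j [ -3.  30. -18.   0. -42.  92.] tx ty tz [ 0.0034 -0.0009  0.0007] ax ay az [ 0.0004 -0.0042 -0.0003]
```

It stops at the same place as before (-13.5, 5 N), so the row is tight. I retreat straight out, then up, and check from the top.

play_rows --commands '[{"fingers": -0.4, "tx": 0, "ty": 0, "tz": -0.02, "ax": 0, "ay": 0, "az": 0}, {"fingers": -0.4, "tx": 0, "ty": 0, "tz": -0.06, "ax": 0, "ay": 0, "az": 0}, {"fingers": -0.4, "tx": -0.02, "ty": 0, "tz": -0.1, "ax": 0, "ay": 0, "az": 0}, {"fingers": -0.4, "tx": -0.07, "ty": 0, "tz": -0.11, "ax": 0, "ay": 0, "az": 0}, {"fingers": -0.4, "tx": -0.12, "ty": 0, "tz": -0.11, "ax": 0, "ay": 0, "az": 0}]'

```text
time_s: 15.62
tcp_pos: [0.6411, -0.1916, 0.1059]
ee_rot: [[0.001, -0.02, -1.0], [-0.0, -1.0, 0.02], [-1.0, 0.0, -0.001]]
wrist_force: [0.4, 0.1, -0.3]
gripper_width: 0.697
```

play_rows --commands '[{"fingers": -0.4, "tx": -0.05, "ty": -0.05, "tz": 0, "ax": 0, "ay": 0, "az": 0}, {"fingers": -0.4, "tx": -0.1, "ty": -0.1, "tz": 0, "ax": 0, "ay": 0, "az": 0}, {"fingers": -0.4, "tx": -0.1, "ty": -0.15, "tz": 0, "ax": 0, "ay": 0, "az": 0}, {"fingers": -0.4, "tx": -0.1, "ty": -0.2, "tz": 0, "ax": 0, "ay": 0, "az": 0}, {"fingers": -0.4, "tx": -0.1, "ty": -0.25, "tz": 0, "ax": 0, "ay": 0, "az": 0}]'

```text
time_s: 16.03
tcp_pos: [0.6438, -0.0085, 0.1845]
ee_rot: [[0.009, -0.021, -1.0], [-0.0, -1.0, 0.021], [-1.0, 0.0, -0.009]]
wrist_force: [0.3, -0.8, -1.1]
gripper_width: 0.701
```

play_rows --commands '[{"fingers": -0.4, "tx": 0, "ty": -0.05, "tz": 0.0, "ax": 0, "ay": 0, "az": 0}, {"fingers": -0.4, "tx": 0, "ty": -0.1, "tz": 0.0, "ax": 0, "ay": 0, "az": 0}, {"fingers": -0.4, "tx": 0, "ty": -0.15, "tz": 0.0, "ax": 0, "ay": 0, "az": 0}, {"fingers": -0.4, "tx": 0, "ty": -0.2, "tz": 0.0, "ax": 0, "ay": 0, "az": 0}, {"fingers": -0.4, "tx": 0, "ty": -0.2, "tz": 0.0, "ax": 0, "ay": 0, "az": 0}]'

```text
time_s: 16.45
tcp_pos: [0.6464, 0.1459, 0.1817]
ee_rot: [[0.006, -0.014, -1.0], [-0.0, -1.0, 0.014], [-1.0, 0.0, -0.006]]
wrist_force: [0.9, -0.6, 0.3]
gripper_width: 0.699
```

```bash
python3 -c "
from h import *
p=viewer.capture('top');save(p,'t8.png')
a=cv2.resize(cv2.imread('pics/t8.png')[178:252,282:382],None,fx=4,fy=4,interpolation=2)
p=viewer.capture('scene');save(p,'s8.png')
b=cv2.resize(cv2.imread('pics/s8.png')[160:234,230:330],None,fx=4,fy=4,interpolation=2)
cv2.imwrite('pics/f8.png',cv2.resize(np.hstack([a,b]),None,fx=1,fy=1))
print(where()[0])"
```

```text
[ 63.6 342.7 181.8]
```

View pics/f8.png

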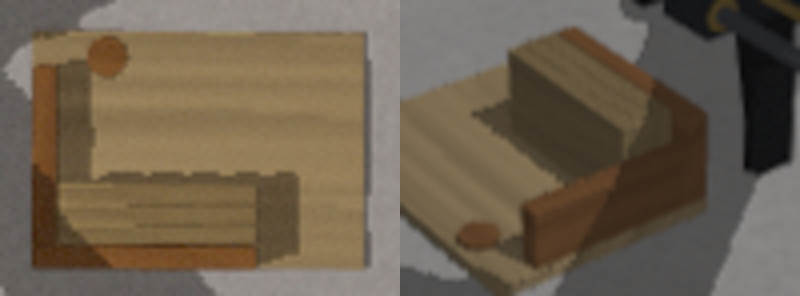

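The top view shows the three boards as one block from (57,182) to (255,245). The block touches the fence on the left and the backstop below, its free ends line up at column 255 with the backstop's end, and the gripper is well clear.

```bash
python3 -c "
from h import *
print(job.finish_job())"
```

```text
the job is handed in; nothing more can be done
None
```

The three boards stand upright and tight against the backstop, with their ends flush against the side fence. I handed the job in at about 16.5 s of the 51 s allowed, with the gripper well clear.

- **What I did:** I pushed board_c's foot until the row stood against the backstop. Then I pushed the free ends until the fence stopped them (11 N), and gave a last light press towards the backstop (5 N).
- **First push:** The real fingertips sat about 37 mm higher than the stated geometry. The first push, up to 21 N, therefore bore on the upper part of the boards and did not move their feet. I corrected for this after comparing both cameras with a descent that met no floor.
- **Last checks:** The final press stopped at stand x -13.5 mm, against -13.8 mm on the first push. The last top and scene pictures show one upright block against both walls, with the free ends in line.
- **Known disagreement:** In the scene picture, the predicted stand corners were off by about 2–3 pixels. The flushness check therefore used a local correction, and gaps of 1–2 mm could not be resolved.

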